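Spread the insulators for the stock count and register the tray

ROBOT

A 6-joint arm with a two-finger parallel gripper is mounted at the origin on the work surface. World frame = base frame: x ahead of the robot, y to its left, z up, the work surface at z = 0. Lengths are in mm, angles in degrees, forces in N, time in s.
With the tool pointing down it reaches from about 250 to 725 mm from the base axis. Payload 4 kg.
Tool frame: the origin (TCP) lies between the finger pads; the fingertips stand 17 mm ahead of it and the grasp point (between the pads) lies 2 mm behind it; z points along the fingers, y is the line along which they close (so a half turn about z gives the same grasp; the last joint's range is limited). The gripper opens to 85 mm and grips with 20 to 120 N. Pads are 22 mm wide; open, the fingers measure 114 mm over their backs; the gripper's body (76 mm by 85 mm) begins 54 mm behind the grasp point. The pads swing forward as they close: fully open they stand 13 mm farther back than shut.
Start: joints at [-66.234, 13.785, 0.286, 76.501, 0, 90], TCP at [201.502, -457.599, 248.306] pointing down, gripper open.
Joint ranges: [-155.79, 155.79], [-60.16, 107.12], [-62.33, 73.08], [-114, 123.19], [-81.49, 82.49], [-180, 180]. Speed limits (degrees/s): [159.86, 159.86, 180, 180, 180, 180].

INTERFACE

Orientations are given as [roll, pitch, yaw] about the fixed x, y, z axes, in that order (R = Rz(yaw) Ry(pitch) Rx(roll)).
In Python, from station import * gives the robot as it stands. Calls block until the motion is done:
- move_to(position, orientation): joint-space move of the TCP to a pose.
- movel(position, frame=None, speed=150, force_limit=None): straight line of the TCP; frame=None keeps the orientation; speed is the mean speed in mm/s. With force_limit (N) it stops when the force on the tool has changed by that much, and returns True; else False.
- movej(angles): joint-space move.
- command_gripper(opening): opening from 0.0 (shut) to 1.0 (fully open); the grip force is fixed at half the most; returns when the fingers have stopped.
- hold(seconds).
- ik(position, orientation): joint angles nearest the present ones, or None.
- get_state(): the state.
- grab_frame(name): name is "scene" or "top"; returns a dict with "frame" (400x640x3 uint8, red, green, blue), "mtx" (3x3 intrinsics, pixels), "xyz" and "orientation" of the camera in the world. Camera axes: x right, y down, z forward; pixel columns grow to the right and rows downward; lengths in mm; the calibration is good to about 2 mm. A picture is of the moment at which its call begins. There is no depth.
A pose or a line that the arm cannot do raises IKError and nothing moves.
- sign_off(): hands the job in; it is judged then, once.
The state is a dict: "time": time; "joint_positions": joint angles; "dq": joint speeds; "tau": joint torques, N m; "position": TCP position; "tcp_rot": TCP orientation; "contact_force": force on the tool from outside, world axes, zero at the start; "moment": the same for the moment, N m; "gripper_width": opening from 0.0 (shut) to 1.0 (fully open); "grasp_force": force on a finger pad.
Only numpy, scipy, OpenCV 4.12 (cv2) and the standard library are available. Lean on these libraries where they do the work, as an engineer would, in place of code of your own. Each camera call takes 0.05 s, during which the arm holds its last target. There are 200 camera calls.

TASK

Spread the heap of six stand-off insulators into one even layer over the whole tray: every piece standing on end on the tray floor, at least 25 mm clear between neighbours, no quarter of the tray left empty; set each one down, do not let it fall. Then push the tally counter's sprung lever right to its stop to register the tray, and let it return to rest. Leave the other things on the bench where they are.

Things in the scene. Friction and masses are not known exactly. Their poses are not given: they have to be found in the camera images.
- tray: shallow open steel tray fixed to the bench, outside 248 (its x) x 368 (its y) x 24 high, walls and floor 4 thick; origin at the centre of its underside, z up
- tray_in (a point): centre of the tray's inner floor, 4 above the bench; axes as the tray's; the inner floor reaches 120 either way along x and 180 along y
- ins1: resin stand-off insulator: hexagonal drum, 36 across flats (41.6 across corners), 40 long, about 80 g (may differ by a third), a brass insert in each end, both ends alike; origin at its middle, z along its length, x through a flat (so do the directions 60 degrees apart). At the start it stands on the tray floor at the bottom of the heap, almost touching its neighbours.
- ins2: resin stand-off insulator: hexagonal drum, 36 across flats (41.6 across corners), 40 long, about 80 g (may differ by a third), a brass insert in each end, both ends alike; origin at its middle, z along its length, x through a flat (so do the directions 60 degrees apart). At the start it stands on the tray floor at the bottom of the heap, almost touching its neighbours.
- ins3: resin stand-off insulator: hexagonal drum, 36 across flats (41.6 across corners), 40 long, about 80 g (may differ by a third), a brass insert in each end, both ends alike; origin at its middle, z along its length, x through a flat (so do the directions 60 degrees apart). At the start it stands on the tray floor at the bottom of the heap, almost touching its neighbours.
- ins4: resin stand-off insulator: hexagonal drum, 36 across flats (41.6 across corners), 40 long, about 80 g (may differ by a third), a brass insert in each end, both ends alike; origin at its middle, z along its length, x through a flat (so do the directions 60 degrees apart). At the start it stands on the tray floor at the bottom of the heap, almost touching its neighbours.
- ins5: resin stand-off insulator: hexagonal drum, 36 across flats (41.6 across corners), 40 long, about 80 g (may differ by a third), a brass insert in each end, both ends alike; origin at its middle, z along its length, x through a flat (so do the directions 60 degrees apart). At the start it lies on its side on top of the heap.
- ins6: resin stand-off insulator: hexagonal drum, 36 across flats (41.6 across corners), 40 long, about 80 g (may differ by a third), a brass insert in each end, both ends alike; origin at its middle, z along its length, x through a flat (so do the directions 60 degrees apart). At the start it stands on top of the heap.
- counter: bench tally counter: grey box 110 (x) x 90 (y), top 70 above the bench, on a foot 140 x 110, fixed; origin at the centre of its underside, front with the number window towards -x. The lever's pivot lies along y, 82 above the origin. It stands to the left or right of the tray
- lever (a joint): angle of the counter's sprung lever: 0 at rest, leaning 0.45 rad to the counter's -x; grows as the bar is pushed to the counter's +x; ends at a hard stop at 0.90. The spring resists with about 3 N at the bar at rest and 7.5 N at the stop, and returns the lever when it is let go
- lever_bar (a point): centre of the lever's black cross bar, 15 thick and 66 long along the counter's y, 85 from the pivot (158 above the bench at rest)
- carton: closed cardboard carton, 130 x 100 x 75 high; a bystander, loose: leave it where it is. Origin at the centre of its underside
- jar: clear jar with black lid, 60 across, 85 high; a bystander, loose: leave it where it is. Origin at the centre of its underside
- driver: screwdriver lying on the bench; a bystander, loose: leave it where it is. Origin about the middle of its length
- mug: white mug, 80 across, 90 high; a bystander, loose: leave it where it is. Origin at the centre of its underside
- block: black label-ribbon cartridge, 50 x 90 x 22 high; a bystander, loose: leave it where it is. Origin at the centre of its underside
- wrench: steel wrench lying on the bench; a bystander, loose: leave it where it is. Origin about the middle of its length

How it is judged (in metres and radians):
On the way, in this order (a step that is already met when the one before it is completed fails the run):
1. all six insulators stand spread out in the tray ((angle between ins1's own z axis and vertical below 0.12 rad or angle between ins1's own z axis and vertical above 3.02 rad) and z of ins1 in the frame of tray_in between 0.017 and 0.023 m and x of ins1 in the frame of tray_in between -0.104 and 0.104 m and y of ins1 in the frame of tray_in between -0.164 and 0.164 m and linear speed of each of ins1, ins2, ins3, ins4, ins5, ins6 below 0.03 m/s and (angle between ins2's own z axis and vertical below 0.12 rad or angle between ins2's own z axis and vertical above 3.02 rad) and z of ins2 in the frame of tray_in between 0.017 and 0.023 m and x of ins2 in the frame of tray_in between -0.104 and 0.104 m and y of ins2 in the frame of tray_in between -0.164 and 0.164 m and (angle between ins3's own z axis and vertical below 0.12 rad or angle between ins3's own z axis and vertical above 3.02 rad) and z of ins3 in the frame of tray_in between 0.017 and 0.023 m and x of ins3 in the frame of tray_in between -0.104 and 0.104 m and y of ins3 in the frame of tray_in between -0.164 and 0.164 m and (angle between ins4's own z axis and vertical below 0.12 rad or angle between ins4's own z axis and vertical above 3.02 rad) and z of ins4 in the frame of tray_in between 0.017 and 0.023 m and x of ins4 in the frame of tray_in between -0.104 and 0.104 m and y of ins4 in the frame of tray_in between -0.164 and 0.164 m and (angle between ins5's own z axis and vertical below 0.12 rad or angle between ins5's own z axis and vertical above 3.02 rad) and z of ins5 in the frame of tray_in between 0.017 and 0.023 m and x of ins5 in the frame of tray_in between -0.104 and 0.104 m and y of ins5 in the frame of tray_in between -0.164 and 0.164 m and (angle between ins6's own z axis and vertical below 0.12 rad or angle between ins6's own z axis and vertical above 3.02 rad) and z of ins6 in the frame of tray_in between 0.017 and 0.023 m and x of ins6 in the frame of tray_in between -0.104 and 0.104 m and y of ins6 in the frame of tray_in between -0.164 and 0.164 m and horizontal distance between ins1 and ins2 above 0.06 m and horizontal distance between each of ins1, ins2 and ins3 above 0.06 m and horizontal distance between each of ins1, ins2, ins3 and ins4 above 0.06 m and horizontal distance between each of ins1, ins2, ins3, ins4 and ins5 above 0.06 m and horizontal distance between each of ins1, ins2, ins3, ins4, ins5 and ins6 above 0.06 m and ((x of ins1 in the frame of tray_in below 0 m and y of ins1 in the frame of tray_in below 0 m) or (x of ins2 in the frame of tray_in below 0 m and y of ins2 in the frame of tray_in below 0 m) or (x of ins3 in the frame of tray_in below 0 m and y of ins3 in the frame of tray_in below 0 m) or (x of ins4 in the frame of tray_in below 0 m and y of ins4 in the frame of tray_in below 0 m) or (x of ins5 in the frame of tray_in below 0 m and y of ins5 in the frame of tray_in below 0 m) or (x of ins6 in the frame of tray_in below 0 m and y of ins6 in the frame of tray_in below 0 m)) and ((x of ins1 in the frame of tray_in below 0 m and y of ins1 in the frame of tray_in above 0 m) or (x of ins2 in the frame of tray_in below 0 m and y of ins2 in the frame of tray_in above 0 m) or (x of ins3 in the frame of tray_in below 0 m and y of ins3 in the frame of tray_in above 0 m) or (x of ins4 in the frame of tray_in below 0 m and y of ins4 in the frame of tray_in above 0 m) or (x of ins5 in the frame of tray_in below 0 m and y of ins5 in the frame of tray_in above 0 m) or (x of ins6 in the frame of tray_in below 0 m and y of ins6 in the frame of tray_in above 0 m)) and ((x of ins1 in the frame of tray_in above 0 m and y of ins1 in the frame of tray_in below 0 m) or (x of ins2 in the frame of tray_in above 0 m and y of ins2 in the frame of tray_in below 0 m) or (x of ins3 in the frame of tray_in above 0 m and y of ins3 in the frame of tray_in below 0 m) or (x of ins4 in the frame of tray_in above 0 m and y of ins4 in the frame of tray_in below 0 m) or (x of ins5 in the frame of tray_in above 0 m and y of ins5 in the frame of tray_in below 0 m) or (x of ins6 in the frame of tray_in above 0 m and y of ins6 in the frame of tray_in below 0 m)) and ((x of ins1 in the frame of tray_in above 0 m and y of ins1 in the frame of tray_in above 0 m) or (x of ins2 in the frame of tray_in above 0 m and y of ins2 in the frame of tray_in above 0 m) or (x of ins3 in the frame of tray_in above 0 m and y of ins3 in the frame of tray_in above 0 m) or (x of ins4 in the frame of tray_in above 0 m and y of ins4 in the frame of tray_in above 0 m) or (x of ins5 in the frame of tray_in above 0 m and y of ins5 in the frame of tray_in above 0 m) or (x of ins6 in the frame of tray_in above 0 m and y of ins6 in the frame of tray_in above 0 m))), for 0.2 s.
2. the counter's lever is pushed to its stop (value of joint lever above 0.86 rad), for 0.05 s.
3. the lever is back at rest (value of joint lever below 0.06 rad), for 0.2 s.
At the end, for the whole second after the job is handed in: Six insulators rest on end (tilt under 0.12 rad) on the tray floor, middles within 104 mm (x) and 164 mm (y) of its centre, 60 mm or more between middles, each tray quarter holding at least one; the lever, pushed past 0.86 rad once they stood so, is back below 0.06 rad (all of step 1 and value of joint lever below 0.06 rad); the robot touches nothing.
It fails at once if a bystander is pushed about (over 30 mm) (distance of any of carton, jar, driver, mug, block, wrench from where it was at the start of the episode above 0.03 m).
It fails at once if an insulator is let fall (over 5 cm: it moves untouched by the fingers at over 1 m/s) ((linear speed of ins1 above 1 m/s and contact force between the fingers and ins1 below 0.2 N) or (linear speed of ins2 above 1 m/s and contact force between the fingers and ins2 below 0.2 N) or (linear speed of ins3 above 1 m/s and contact force between the fingers and ins3 below 0.2 N) or (linear speed of ins4 above 1 m/s and contact force between the fingers and ins4 below 0.2 N) or (linear speed of ins5 above 1 m/s and contact force between the fingers and ins5 below 0.2 N) or (linear speed of ins6 above 1 m/s and contact force between the fingers and ins6 below 0.2 N)).
It also fails if it takes over 72 s, if anything falls off the work surface, if the arm or the gripper's body presses on something with over 40 N, if the wrist force passes 120 N, or if a joint passes its speed limit or range.

## Working session

There is one attempt and no reset: what is moved stays moved. The work goes in short steps, each a Python script; the robot and the scene stay as the last script left them, time stands still between calls to the robot, and variables do not carry over. Pictures are saved under pics/ and viewed, at most 10 in all, crops included, and the job is handed in when it is done.

```bash
mkdir -p pics; ls; python3 - <<'E'
from station import *
import cv2
for n in("top","scene"):
    d=grab_frame(n); cv2.imwrite(f"pics/{n}0.png",d["frame"][:,:,::-1]); print(n,d["mtx"].tolist(),d["xyz"],d["orientation"])
print(get_state())
E
```

```text
pics
top [[372.5192164934422, 0.0, 321.6573808275066], [0.0, 372.5192164934422, 203.917463281321], [0.0, 0.0, 1.0]] [444.94608371  -4.61941982 922.87826757] [-171.7544938    -0.52431335  -90.61660546]
scene [[406.52191422106614, 0.0, 324.90118674190734], [0.0, 406.52191422106614, 202.4309225187786], [0.0, 0.0, 1.0]] [1026.65004641  432.76865785  662.14552063] [-128.35281693    0.40718766  132.68643845]
{'time': 0.1, 'joint_positions': array([-6.62334083e+01,  1.38262157e+01,  2.19807327e-01,  7.65019188e+01,
        2.57014081e-05,  9.00011198e+01]), 'dq': array([-0.09171589, -0.14895386,  0.05243328,  0.11011649,  0.00231398,
       -0.1529547 ]), 'tau': array([ 1.19066804e-04, -3.73138905e+01,  2.53009790e+01,  1.08532820e-02,
        1.60773852e-04,  6.99251856e-06]), 'position': array([ 201.28489139, -457.09528339,  247.50564985]), 'tcp_rot': array([-1.79891673e+02, -2.35841285e-05,  2.37654718e+01]), 'contact_force': array([ 0.61013607, -0.05285542,  0.05564799]), 'moment': array([ 0.02766058,  0.05049527, -0.0030119 ]), 'grasp_force': 0.0, 'gripper_width': 0.9999734673618842}
```

View pics/top0.png

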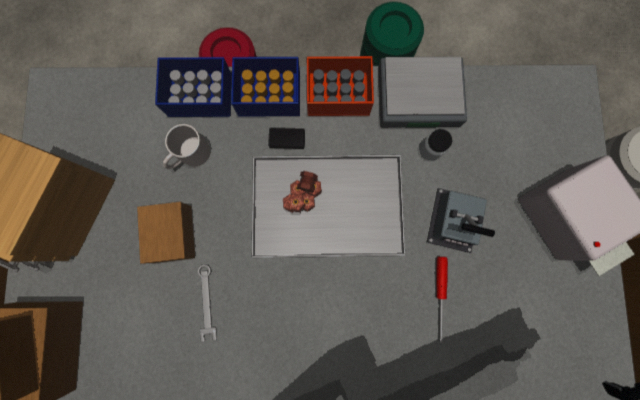

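View pics/scene0.png

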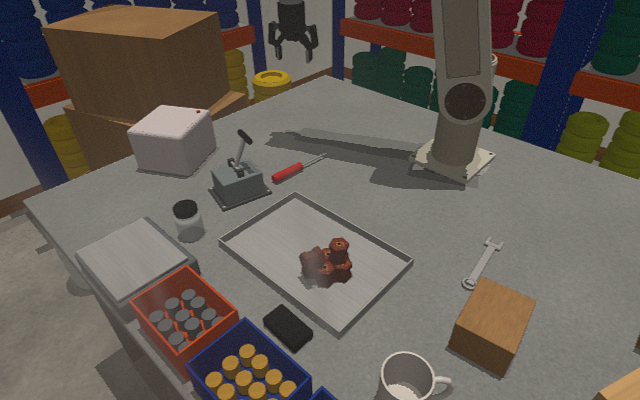

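The top view shows the tray with corners near (254,157), (401,156), (403,255) and (252,256), the heap at about (302,192), and the counter at (463,218) with its lever bar at about (478,231). In the scene view the heap is at about (328,262). I'll zoom in on it next.

```bash
python3 - <<'E'
import cv2,numpy as np
a=cv2.imread("pics/top0.png");b=cv2.imread("pics/scene0.png")
A=cv2.resize(a[165:220,275:330],(400,400),interpolation=cv2.INTER_CUBIC)
B=cv2.resize(b[230:295,295:360],(400,400),interpolation=cv2.INTER_CUBIC)
o=np.hstack([A,B]); o=cv2.convertScaleAbs(o,alpha=1.6)
cv2.imwrite("pics/c0.png",o)
C=cv2.resize(a[180:260,420:500],(400,400),interpolation=cv2.INTER_CUBIC)
D=cv2.resize(b[120:220,200:300],(400,400),interpolation=cv2.INTER_CUBIC)
cv2.imwrite("pics/c1.png",np.hstack([C,D]))
E
```

```text
(no output)
```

View pics/c0.png

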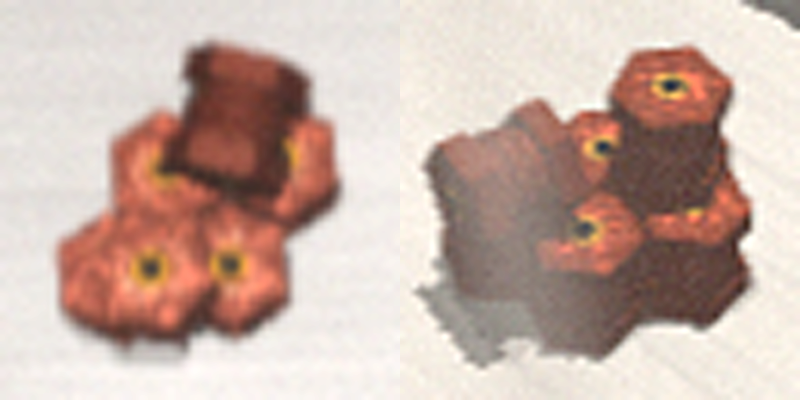

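View pics/c1.png

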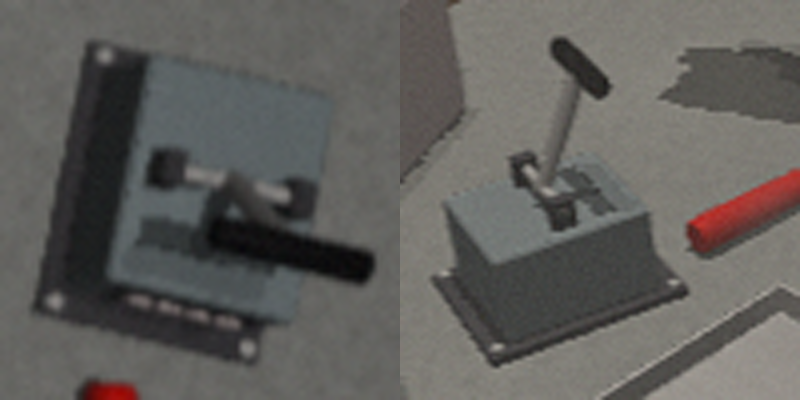

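The lying piece (ins5) is at about (308,182) in the top view and the standing top piece (ins6) at about (295.5,201.5). Three of the bottom inserts are visible. The counter's number window and lever bar face the robot, so its +x points roughly along world +x, at a yaw of about -11°.

```bash
cat > h.py <<'E'
from station import *
import cv2, numpy as np
from scipy.spatial.transform import Rotation as R
def cam(d): return d["mtx"],np.array(d["xyz"]),R.from_euler('xyz',d["orientation"],degrees=True).as_matrix()
def ray(d,uv):
    K,c,M=cam(d); return c, M@np.linalg.inv(K)@np.array([uv[0],uv[1],1.])
def onz(d,uv,z):
    c,r=ray(d,uv); return c+r*(z-c[2])/r[2]
def tri(d1,uv1,d2,uv2):
    c1,r1=ray(d1,uv1);c2,r2=ray(d2,uv2)
    s=np.linalg.lstsq(np.c_[r1,-r2],c2-c1,rcond=None)[0]
    p,q=c1+r1*s[0],c2+r2*s[1]; return (p+q)/2,np.linalg.norm(p-q)
def crop(u,v,x0,y0,s): return (x0+(u+.5)/s-.5, y0+(v+.5)/s-.5)
E
python3 - <<'E'
from h import *
np.set_printoptions(precision=1,suppress=True)
t=grab_frame("top");s=grab_frame("scene")
T=lambda u,v:crop(u,v,275,165,400/55); S=lambda u,v:crop(u-400,v,295,230,400/65)
print("ins6",tri(t,T(150,267),s,S(670,85)))
print("B1 pairs",[tri(t,T(228,265),s,S(*q)) for q in((603,147),(585,228),(695,213))])
for n,p in dict(B1=(228,265),B2=(165,165),B3=(295,155)).items(): print(n,onz(t,T(*p),44))
for q in((603,147),(585,228),(695,213)): print("scene",onz(s,S(*q),44))
print("ins5 top corners z~80",[onz(t,T(*p),62) for p in((192,50),(308,78),(165,172),(272,200))])
# tray: outline from the bright rim
g=cv2.cvtColor(t["frame"],cv2.COLOR_RGB2GRAY)
m=(g>125).astype(np.uint8); m=cv2.morphologyEx(m,cv2.MORPH_CLOSE,np.ones((9,9)))
for c in cv2.findContours(m,cv2.RETR_EXTERNAL,2)[0]:
    r=cv2.minAreaRect(c)
    if 8000<cv2.contourArea(c)<25000:
        b=cv2.boxPoints(r); print(r,b.tolist()); 
        for z in(4,24): P=np.array([onz(t,p,z) for p in b]); print(z,P,P.mean(0),np.linalg.norm(P-np.roll(P,1,0),axis=1))
C=lambda u,v:crop(u,v,420,180,5); D=lambda u,v:crop(u-400,v,200,120,4)
print("bar ends",tri(t,C(212,232),s,D(603,90)),tri(t,C(372,264),s,D(557,42)))
print("bar top z158",onz(t,C(212,232),158),onz(t,C(372,264),158))
print("pivot z82",onz(t,C(167,167),82),onz(t,C(300,195),82))
print("foot",[onz(t,C(*p),8) for p in((90,42),(35,310),(255,360))])
E
```

```text
ins6 (array([573. ,  46.4,  84.8]), np.float64(0.28698162543531514))
B1 pairs [(array([579.8,  23. ,  44.9]), np.float64(1.040735676891263)), (array([586.4,  22.8,   9.3]), np.float64(4.623266319708854)), (array([573.4,  37.5,  20.7]), np.float64(32.96097046375154))]
B1 [579.6  23.4  44. ]
B2 [613.1  44.   44. ]
B3 [616.1   1.2  44. ]
scene [579.4  22.   44. ]
scene [611.1  42.8  44. ]
scene [581.4  65.4  44. ]
ins5 top corners z~80 [array([647.6,  34.2,  62. ]), array([638. ,  -3.4,  62. ]), array([607.4,  43.1,  62. ]), array([597.9,   8.6,  62. ])]
((326.96221923828125, 205.30084228515625), (100.70846557617188, 152.0513458251953), 88.72696685791016) [[249.83660888671875, 156.6480712890625], [401.85040283203125, 153.26998901367188], [404.08782958984375, 253.95361328125], [252.07403564453125, 257.3316955566406]]
4 [[ 700.8  166.3    4. ]
 [ 706.5 -220.2    4. ]
 [ 452.3 -215.1    4. ]
 [ 448.1  156.6    4. ]] [576.9 -28.1   4. ] [252.9 386.5 254.3 371.7]
24 [[ 695.2  162.6   24. ]
 [ 700.8 -215.5   24. ]
 [ 452.1 -210.5   24. ]
 [ 448.   153.1   24. ]] [574.  -27.6  24. ] [247.4 378.1 248.7 363.6]
bar ends (array([ 506.9, -302.3,  156.9]), np.float64(0.31576388188162763)) (array([ 492.7, -365.3,  161.8]), np.float64(0.4619331540553996))
bar top z158 [ 506.9 -302.   158. ] [ 493.1 -367.3  158. ]
pivot z82 [ 543.  -312.9   82. ] [ 529.5 -372.9   82. ]
foot [array([ 615. , -305.2,    8. ]), array([ 481.6, -270.7,    8. ]), array([ 456.2, -377.4,    8. ])]
```

Triangulation puts the ins6 top at (573,46.4,84.8), with a ray gap of 0.3 mm. The bottom pieces sit at B1 (579.5,22.5), B2 (612,43.5), B3 (616,1) and B4 (581,65). ins5 lies along about -15° at (622,20). The bar centre is at (499.8,-334,159). I'll work out the hexagon angle of ins6 and move that piece first.

```bash
cat >> h.py <<'E'
def hexaz(P):  # closing azimuths (flat normals), mod 60, from corner points
    P=np.asarray(P)[:,:2]; v=P-P.mean(0); a=np.arctan2(v[:,1],v[:,0])
    return (np.degrees(np.angle(np.exp(6j*a).sum()))/6+30)%60
def best(pos,az):
    q0=np.array(get_state()["joint_positions"]); o=[]
    for y in(az+90,az-90):
        q=ik(pos,[180,0,(y+180)%360-180])
        if q is not None: o.append((np.abs(np.array(q)-q0).max()+(500 if abs(q[5])>170 else 0),(y+180)%360-180))
    return [180,0,min(o)[1]]
def pick(x,y,z,az,op=.8,up=60):
    command_gripper(op); p=[x,y,z+up]; o=best(p,az); move_to(p,o); movel([x,y,z],speed=250)
    command_gripper(0); s=get_state(); print("grip",round(s["gripper_width"],3),round(s["grasp_force"],1),"t",s["time"])
    movel([x,y,z+up],speed=250)
def place(x,y,z,az,up=60,op=.75):
    p=[x,y,z+up]; move_to(p,best(p,az)); movel([x,y,z+8],speed=250)
    c=movel([x,y,z],speed=40,force_limit=8); command_gripper(op); movel([x,y,z+up],speed=250)
    print("placed",c,"t",get_state()["time"])
E
python3 - <<'E'
from h import *
np.set_printoptions(precision=1,suppress=True)
t=grab_frame("top");s=grab_frame("scene")
S=lambda u,v:crop(u-400,v,295,230,400/65);T=lambda u,v:crop(u,v,275,165,400/55)
P=[onz(s,S(*p),84) for p in((612,85),(636,55),(703,48),(733,88),(715,120),(640,118))]
print(np.array(P),np.mean(P,0),hexaz(P))
P=[onz(t,T(*p),44) for p in((288,240),(285,305),(240,335))]
v=np.array(P)[:,:2]-[579.5,22.5]; print("B1 corners",np.degrees(np.arctan2(v[:,1],v[:,0])),np.linalg.norm(v,axis=1))
P=np.array([onz(t,p,24) for p in((254,157),(401,156),(403,255),(252,256))]);print(P,P.mean(0))
# ins5 tilt tests
a=np.array([.966,-.257,0]);
for sg in(1,-1):
  for tl in(35,40,45):
    zt=np.array([*(sg*np.sin(np.radians(tl))*a[:2]),-np.cos(np.radians(tl))]); yt=np.array([-a[1],a[0],0])
    for f in(1,-1):
        M=np.c_[np.cross(f*yt,zt),f*yt,zt]; q=ik([622,20,66],R.from_matrix(M).as_euler('xyz',degrees=True).tolist()); print("pick",sg,tl,f,q)
for pos in((638,-143),(508,-143),(508,-28),(638,-28)):
  for d in range(0,360,45):
    tl=np.radians(50); h=np.array([np.cos(np.radians(d)),np.sin(np.radians(d)),0]); zt=h*np.sin(tl)-[0,0,np.cos(tl)]; yt=np.array([-h[1],h[0],0])
    for f in(1,-1):
        M=np.c_[np.cross(f*yt,zt),f*yt,zt]; o=R.from_matrix(M).as_euler('xyz',degrees=True).tolist(); q=ik([*pos,30],o); q2=ik([*pos,90],o)
        if q is not None and q2 is not None: print(pos,d,f,np.array(q))
E
```

```text
[[585.3  31.6  84. ]
 [569.3  27.9  84. ]
 [551.6  42.2  84. ]
 [559.5  62.   84. ]
 [574.9  67.3  84. ]
 [590.6  48.6  84. ]] [571.9  46.6  84. ] 43.60808673236695
B1 corners [ -66.4 -127.1 -172.9] [20.5 22.1 23.3]
[[ 694.2  152.2   24. ]
 [ 693.8 -213.1   24. ]
 [ 449.6 -207.8   24. ]
 [ 451.1  153.3   24. ]] [572.2 -28.8  24. ]
pick 1 35 1 [  7.7  21.3 -33.3   2.5 -12.7  18.8]
pick 1 35 -1 [   7.7   21.3  -33.3    2.5  -12.7 -161.2]
pick 1 40 1 [  8.6  21.6 -37.9  -7.1 -14.9  18.4]
pick 1 40 -1 [   8.6   21.6  -37.9   -7.1  -14.9 -161.6]
pick 1 45 1 [  9.6  22.9 -42.2 -17.4 -17.   17.9]
pick 1 45 -1 [   9.6   22.9  -42.2  -17.4  -17.  -162.1]
pick -1 35 1 [ -1.6  66.1  56.6 114.8   7.6  10.9]
pick -1 35 -1 [  -1.6   66.1   56.6  114.8    7.6 -169.1]
pick -1 40 1 None
pick -1 40 -1 None
pick -1 45 1 None
pick -1 45 -1 None
(638, -143) 0 1 [-18.9  32.1 -43.6 -34.1  14.3 -12.4]
(638, -143) 0 -1 [-18.9  32.1 -43.6 -34.1  14.3 167.6]
(638, -143) 45 1 [-31.7  38.6 -16.1  20.   48.2 -69.8]
(638, -143) 45 -1 [-31.7  38.6 -16.1  20.   48.2 110.2]
(638, -143) 90 1 [ -29.6   61.7   34.2   93
[... 1869 characters left out ...]
 -9.1  61.7 -45.8 -59.6]
(508, -28) 315 1 [ 19.8  26.8 -48.5 -12.2 -43.9  53.8]
(508, -28) 315 -1 [  19.8   26.8  -48.5  -12.2  -43.9 -126.2]
(638, -28) 0 1 [ -3.8  31.4 -47.3 -38.6   2.9  -2.5]
(638, -28) 0 -1 [ -3.8  31.4 -47.3 -38.6   2.9 177.5]
(638, -28) 45 1 [-20.8  34.6 -27.3   2.1  44.3 -55. ]
(638, -28) 45 -1 [-20.8  34.6 -27.3   2.1  44.3 125. ]
(638, -28) 90 1 [ -21.2   54.4   18.9   77.8   45.6 -121.1]
(638, -28) 90 -1 [-21.2  54.4  18.9  77.8  45.6  58.9]
(638, -28) 270 1 [ 16.7  51.7  13.3  70.6 -47.2 115. ]
(638, -28) 270 -1 [ 16.7  51.7  13.3  70.6 -47.2 -65. ]
(638, -28) 315 1 [ 14.8  33.6 -31.2  -5.7 -41.4  47.8]
(638, -28) 315 -1 [  14.8   33.6  -31.2   -5.7  -41.4 -132.2]
```

```bash
python3 - <<'E'
from h import *
p=[500,0,240]; move_to(p,best(p,43.6)); print(get_state()["time"])
pick(572.5,46.5,66,43.6,op=.8)
place(637,-141,27,0)
move_to([400,-50,260],get_state()["tcp_rot"])
t=grab_frame("top");s=grab_frame("scene")
print(get_state()["time"])
a=t["frame"][140:260,250:410,::-1];b=s["frame"][190:330,215:415,::-1]
o=np.zeros((600,800,3),np.uint8);o[:300,:400]=cv2.resize(a,(400,300),interpolation=2);o[300:580,:400]=cv2.resize(b,(400,280),interpolation=2)
o[:300,400:]=cv2.resize(t["frame"][165:215,280:330,::-1],(400,300),interpolation=2)
o[300:,400:]=cv2.resize(s["frame"][235:290,300:360,::-1],(400,300),interpolation=2)
cv2.imwrite("pics/p1.png",cv2.convertScaleAbs(o,alpha=1.6))
E
```

```text
2.275
grip 0.421 60.4 t 4.0
placed True t 6.6417
7.9167
```

View pics/p1.png

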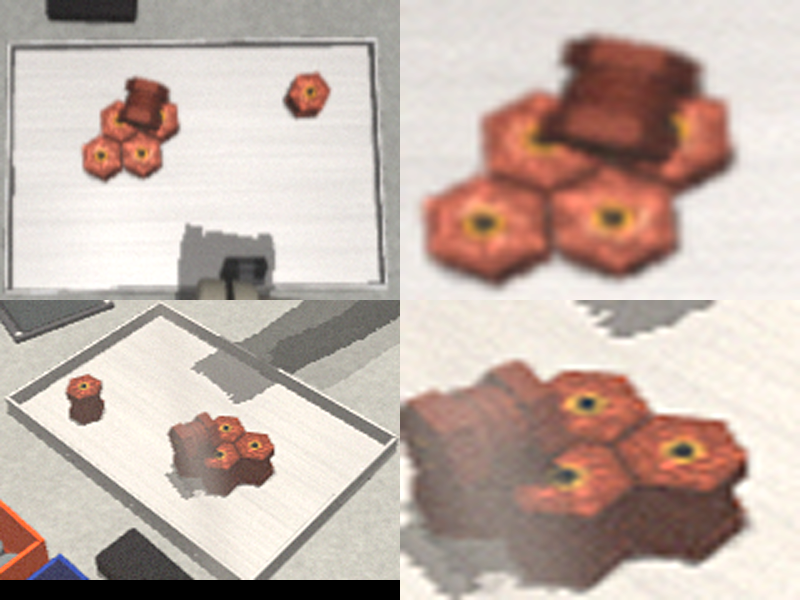

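ins6 stands at the far right of the tray. Four bottom pieces and ins5 remain, and the flats of B4 and B1 meet roughly along world y. Next I'll tip ins5 upright: grasp it with the tool tilted 40°, then place it tilted 50° the other way.

```bash
cat >> h.py <<'E'
def tilt(d,tl,f):
    d,tl=np.radians([d,tl]); h=np.array([np.cos(d),np.sin(d),0]); z=h*np.sin(tl)-[0,0,np.cos(tl)]; y=f*np.array([-h[1],h[0],0])
    return R.from_matrix(np.c_[np.cross(y,z),y,z]).as_euler('xyz',degrees=True).tolist()
E
python3 - <<'E'
from h import *
np.set_printoptions(precision=1,suppress=True)
t=grab_frame("top")
P=np.array([onz(t,(280+(u-399.5)/8-.5,165+(v+.5)/6-.5),62) for u,v in((563,45),(703,65),(665,165),(545,140))])
far=P[:2].mean(0);near=P[2:].mean(0);c=(far+near)/2;a=far-near;print(P,c,np.linalg.norm(a));a/=np.linalg.norm(a)
az=np.degrees(np.arctan2(a[1],a[0]));print("az",az)
assert abs(c[0]-622)<6 and abs(c[1]-20)<6
c=(c+[622.7,20.6,62])/2; az=(az-14.9)/2
p=np.array([*(c-9*a)[:2],68.]); o=tilt(az,40,1)
z=R.from_euler('xyz',o,degrees=True).as_matrix()[:,2]
command_gripper(.85)
move_to((p-70*z).tolist(),o); movel(p.tolist(),speed=120)
f=get_state()["contact_force"];print("force",f)
command_gripper(0);s=get_state();print("grip",s["gripper_width"],s["grasp_force"],s["time"])
movel((p+[0,0,70]).tolist(),speed=150)
s=get_state();print("grip",s["gripper_width"],s["grasp_force"],s["time"])
s=grab_frame("scene");t=grab_frame("top")
o=np.hstack([cv2.resize(t["frame"][100:240,240:400,::-1],(400,350)),cv2.resize(s["frame"][170:310,260:420,::-1],(400,350))])
cv2.imwrite("pics/p2.png",cv2.convertScaleAbs(o,alpha=1.5))
E
```

```text
[[646.1  36.7  62. ]
 [637.7  -4.6  62. ]
 [597.9   6.9  62. ]
 [608.1  42.   62. ]] [622.4  20.3  62. ] 39.825031700961034
az -12.233403043104868
force [-0.9 -0.9  0. ]
grip 0.45434745405240173 60.641523599624634 10.5583
grip 0.4586113856956787 60.1936537027359 11.175
```

View pics/p2.png

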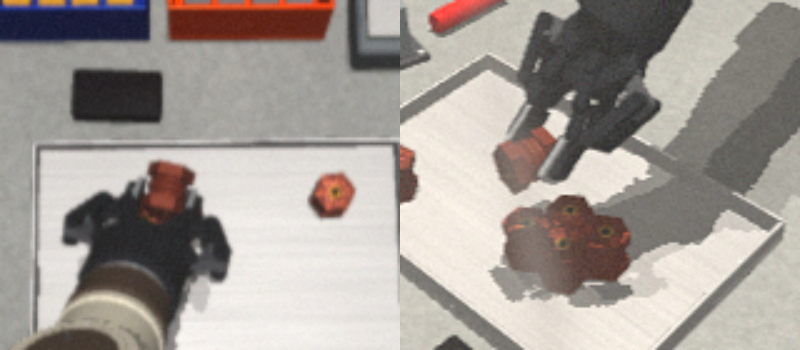

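ins5 is held, with a grip width of 39 mm, so it has rolled slightly about its own axis, which does no harm. I'll swing it over its slot and check that it is upright before lowering.

```bash
python3 - <<'E'
from h import *
for d in(150,165,180,135):
    o=tilt(d,50,-1); h=np.array([np.cos(np.radians(d)),np.sin(np.radians(d)),0])
    p=np.array([507,-141,33.])-6*h
    q=[ik((p+[0,0,k]).tolist(),o) for k in(0,60)]
    if all(x is not None for x in q): break
print(d,q)
s0=get_state(); movel((s0["position"]+[-40,-40,30]).tolist(),speed=200)
move_to((p+[0,0,60]).tolist(),o)
s=get_state();print("grip",s["gripper_width"],s["time"])
s=grab_frame("scene");t=grab_frame("top")
K,c,M=cam(s)
def pr(P): v=K@(M.T@(np.array(P)-c)); return v[:2]/v[2]
print("expected base/top centre px",pr([507,-141,64]),pr([507,-141,104]))
o=np.hstack([cv2.resize(t["frame"][170:290,300:440,::-1],(400,343)),cv2.resize(s["frame"][130:250,230:370,::-1],(400,343))])
cv2.imwrite("pics/p3.png",cv2.convertScaleAbs(o,alpha=1.6))
E
```

```text
150 [array([-19.86535028,  68.31330273,  46.17487745, 117.41731206,
         7.74675254,   6.55448592]), array([-19.86535028,  65.01379079,  48.10753713, 122.64948368,
         7.74675254,   6.55448592])]
grip 0.45486552270414615 13.5
expected base/top centre px [297.74789337 198.70061227] [296.91793403 185.19812677]
```

View pics/p3.png

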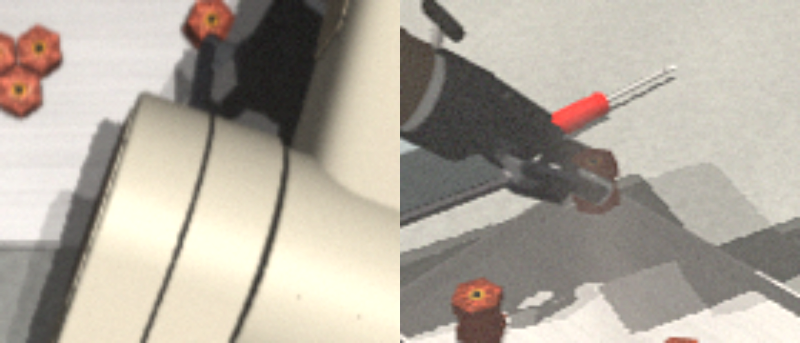

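ins5 looks upright over its slot: the top face is at crop (597,155), against an expected (593,158). Lowering it now.

```bash
python3 - <<'E'
from h import *
s=get_state(); p=s["position"]
movel((p-[0,0,50]).tolist(),speed=150)
print(movel((p-[0,0,66]).tolist(),speed=25,force_limit=5), get_state()["position"], get_state()["contact_force"])
command_gripper(.65)
z=R.from_euler('xyz',get_state()["tcp_rot"],degrees=True).as_matrix()[:,2]
movel((get_state()["position"]-70*z).tolist(),speed=120)
p=get_state()["position"]; movel((p+[-60,40,120]).tolist(),speed=250) if ik((p+[-60,40,120]).tolist(),get_state()["tcp_rot"].tolist()) is not None else None
p=[380,-20,260]; move_to(p,best(p,0)); print(get_state()["time"])
t=grab_frame("top");s=grab_frame("scene")
o=np.zeros((600,800,3),np.uint8)
o[:300,:400]=cv2.resize(t["frame"][140:260,250:410,::-1],(400,300),interpolation=2);o[300:580,:400]=cv2.resize(s["frame"][170:310,215:415,::-1],(400,280),interpolation=2)
o[:300,400:]=cv2.resize(t["frame"][165:215,280:330,::-1],(400,300),interpolation=2)
o[300:,400:]=cv2.resize(s["frame"][235:290,300:360,::-1],(400,300),interpolation=2)
cv2.imwrite("pics/p4.png",cv2.convertScaleAbs(o,alpha=1.6))
E
```

```text
True [ 512.71940519 -143.52733034   35.37252232] [ 1.10962646 -0.74610466  3.80850926]Traceback (most recent call last):
  File "<stdin>", line 7, in <module>
station.IKError: the arm cannot follow that straight line within its joint ranges
```

```bash
python3 - <<'E'
from h import *
p=get_state()["position"]
movel((p+[0,0,57]).tolist(),speed=120)
p=[400,-60,260]; move_to(p,best(p,0)); print(get_state()["time"],get_state()["contact_force"])
t=grab_frame("top");s=grab_frame("scene")
o=np.zeros((600,800,3),np.uint8)
o[:300,:400]=cv2.resize(t["frame"][140:260,250:410,::-1],(400,300),interpolation=2);o[300:580,:400]=cv2.resize(s["frame"][170:310,215:415,::-1],(400,280),interpolation=2)
o[:300,400:]=cv2.resize(t["frame"][165:215,280:330,::-1],(400,300),interpolation=2)
o[300:,400:]=cv2.resize(s["frame"][235:290,300:360,::-1],(400,300),interpolation=2)
cv2.imwrite("pics/p4.png",cv2.convertScaleAbs(o,alpha=1.6))
E
```

```text
16.65 [ 0.89217655 -0.81724296  0.50094609]
```

View pics/p4.png

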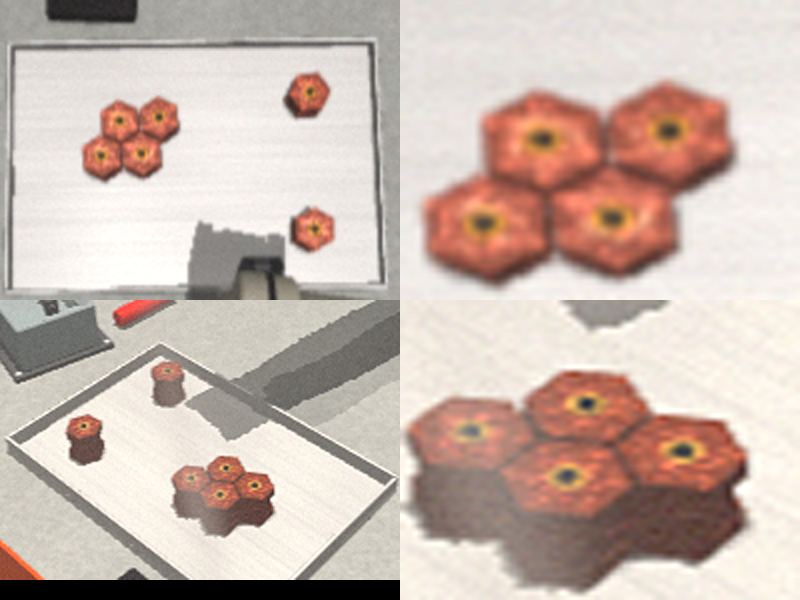

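ins5 stands at the lower right and the four bottom pieces are clear to take. I'll triangulate them, then move B4 and B3 (the acute corners of the rhombus), followed by B2 and B1.

```bash
python3 - <<'E'
from h import *
np.set_printoptions(precision=1,suppress=True)
t=grab_frame("top");s=grab_frame("scene")
T=lambda u,v:(280+(u-399.5)/8-.5,165+(v+.5)/6-.5); S=lambda u,v:(300+(u-399.5)/6.667-.5,235+(v-299.5)/5.4545-.5)
pr=dict(B1=((612,218),(586,403)),B2=((543,138),(567,476)),B3=((668,131),(472,430)),B4=((485,222),(683,450)))
B={k:tri(t,T(*a),s,S(*b)) for k,(a,b) in pr.items()}; print(B); B={k:v[0][:2] for k,v in B.items()}
az=lambda a,b:np.degrees(np.arctan2(*(B[b]-B[a])[::-1]))
for a,b in("B4","B1"),("B2","B3"),("B4","B2"),("B1","B3"),("B1","B2"): pass
A={(a,b):az(a,b) for a,b in(("B4","B1"),("B3","B2"),("B4","B2"),("B3","B1"),("B1","B2"))}
print(A,{k:np.linalg.norm(B[k[0]]-B[k[1]]) for k in A})
base=np.degrees(np.angle(np.exp(6j*np.radians(list(A.values()))).sum()))/6; print("flat az mod 60:",base%60)
fl=lambda near:min((base+60*k for k in range(6)),key=lambda x:abs((x-near+180)%360-180))
u=lambda d:np.array([np.cos(np.radians(d)),np.sin(np.radians(d))])
def go(k,near,away,slot):
    o=4*u(away); g=fl(near); pick(*(B[k]+o),28,g,op=.7); place(*(np.array(slot)+o),29,g,op=.65)
go("B4",30,fl(-30)+150,(507,84))
go("B3",30,fl(-30)-30,(507,-28))
p=[380,-60,260]; move_to(p,best(p,0)); print(get_state()["time"])
t=grab_frame("top");s=grab_frame("scene")
o=np.zeros((600,800,3),np.uint8)
o[:300,:400]=cv2.resize(t["frame"][140:260,250:410,::-1],(400,300),interpolation=2);o[300:580,:400]=cv2.resize(s["frame"][170:310,215:415,::-1],(400,280),interpolation=2)
o[:300,400:]=cv2.resize(t["frame"][165:215,280:330,::-1],(400,300),interpolation=2)
o[300:,400:]=cv2.resize(s["frame"][235:290,300:360,::-1],(400,300),interpolation=2)
cv2.imwrite("pics/p5.png",cv2.convertScaleAbs(o,alpha=1.6))
E
```

```text
{'B1': (array([579.9,  22.7,  44.8]), np.float64(0.8390758355372333)), 'B2': (array([612.1,  43.6,  44.8]), np.float64(0.13508572479120093)), 'B3': (array([614.8,   6. ,  45. ]), np.float64(0.3796694437294735)), 'B4': (array([578.3,  61.1,  44.7]), np.float64(0.43201549201555467))}
{('B4', 'B1'): np.float64(-87.55341854934755), ('B3', 'B2'): np.float64(94.00669304429503), ('B4', 'B2'): np.float64(-27.25599039291956), ('B3', 'B1'): np.float64(154.30175383424685), ('B1', 'B2'): np.float64(32.960437341010106)} {('B4', 'B1'): np.float64(38.347496541266516), ('B3', 'B2'): np.float64(37.737591819278), ('B4', 'B2'): np.float64(38.06465320172494), ('B3', 'B1'): np.float64(38.66224147585083), ('B1', 'B2'): np.float64(38.37848552253235)}
flat az mod 60: 33.29167884085767
grip 0.409 61.0 t 18.8667
placed True t 21.0083
grip 0.413 60.7 t 22.575
placed True t 24.85
25.7167
```

View pics/p5.png

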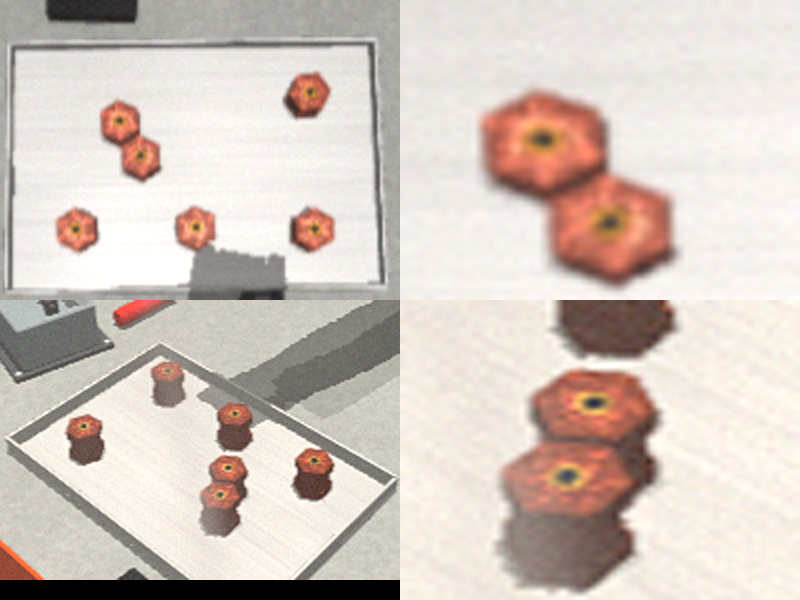

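Five pieces are well placed or untouched, and B1 shifted by only about 1 mm. Moving B2 and B1 now, then I'll check all six.

```bash
python3 - <<'E'
from h import *
np.set_printoptions(precision=1,suppress=True)
t=grab_frame("top");s=grab_frame("scene")
T=lambda u,v:(280+(u-399.5)/8-.5,165+(v+.5)/6-.5); S=lambda u,v:(300+(u-399.5)/6.667-.5,235+(v-299.5)/5.4545-.5)
b1=tri(t,T(610,222),s,S(594,403)); print(b1); b2=np.array([612.1,43.6])
u=lambda d:np.array([np.cos(np.radians(d)),np.sin(np.radians(d))])
o=4*u(3.3); pick(*(b2+o),28,93.3,op=.7); place(*(np.array([637,84])+o),29,93.3,op=.65)
pick(*b1[0][:2],28,93.3,op=.8); place(637,-28,29,93.3,op=.65)
p=[330,-60,260]; move_to(p,best(p,0)); print(get_state()["time"])
t=grab_frame("top");s=grab_frame("scene")
h=cv2.cvtColor(t["frame"],cv2.COLOR_RGB2HSV); m=cv2.inRange(h,(0,90,40),(18,255,255)); m[:150]=0;m[260:]=0;m[:,:250]=0;m[:,405:]=0
n,_,st,ce=cv2.connectedComponentsWithStats(m)
for i in range(1,n):
    if st[i,4]>50: print(st[i,4],onz(t,ce[i],40)[:2]-[572.5,-28.5])
o=np.zeros((600,800,3),np.uint8)
o[:300,:400]=cv2.resize(t["frame"][140:260,250:410,::-1],(400,300),interpolation=2);o[300:580,:400]=cv2.resize(s["frame"][170:310,215:415,::-1],(400,280),interpolation=2)
o[:300,400:]=cv2.resize(t["frame"][150:260,400:520,::-1],(400,300),interpolation=2)
cv2.imwrite("pics/p6.png",cv2.convertScaleAbs(o,alpha=1.6))
E
```

```text
(array([578.1,  23.8,  44.2]), np.float64(0.2199354042461406))
grip 0.412 60.7 t 28.1333
placed True t 30.1917
grip 0.417 60.4 t 31.7
placed False t 33.9333
35.275
212 [  64.  -110.3]
198 [ 62.1 111.4]
205 [59.2  0.5]
189 [-64.2   0.3]
205 [ -67.  -110.6]
196 [-64.9 113. ]
```

View pics/p6.png

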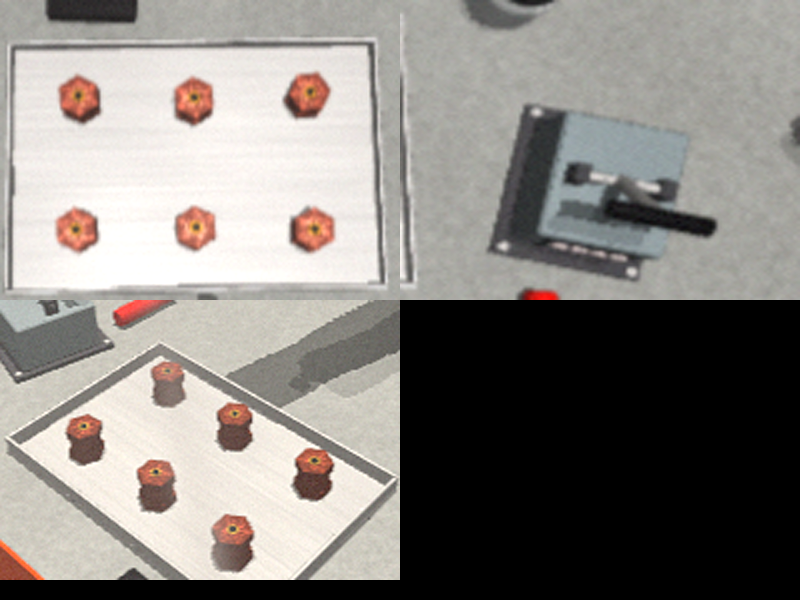

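All six stand in a 2×3 grid. Now the lever.

```bash
python3 - <<'E'
from h import *
np.set_printoptions(precision=1,suppress=True)
command_gripper(0)
a=np.radians(-12.7); e=np.array([np.cos(a),np.sin(a),0]); piv=np.array([536.3,-342.9,157.])
p0=piv-88*e; p1=piv+34*e
o=best((p0+[0,0,80]).tolist(),77.3); print(o,ik(p0.tolist(),o),ik(p1.tolist(),o))
move_to((p0+[0,0,80]).tolist(),o); movel(p0.tolist(),speed=200)
hit=movel(p1.tolist(),speed=60,force_limit=18); s=get_state()
print(hit,(s["position"]-piv)@e,s["position"],s["contact_force"])
hold(.3); s=get_state(); print((s["position"]-piv)@e,s["contact_force"],s["time"])
t=grab_frame("top");sc=grab_frame("scene")
cv2.imwrite("pics/l_top.png",t["frame"][:,:,::-1]);cv2.imwrite("pics/l_scene.png",sc["frame"][:,:,::-1])
# bar ends in the scene view, dark pixels near where the bar should be at the stop
K,c,M=cam(sc); pr=lambda P:(lambda v:v[:2]/v[2])(K@(M.T@(np.array(P)-c)))
for L in(.7,.8,.9):
    b=piv*[1,1,0]+[0,0,82]+85*np.sin(L-.45)*e+[0,0,85*np.cos(L-.45)]; print(L,pr(b))
g=sc["frame"].max(2); 
E
```

```text
[180, 0, -12.699999999999989] [-35.7  23.   -0.6  66.3   0.  157. ] [-31.6  35.9  20.6  74.7   0.  161.1]
True 9.715318596697188 [ 545.7 -345.6  153.7] [-7.4  1.5  8.8]
9.034472410848322 [-7.8  1.3  7. ] 39.5833
0.7 [222.2 140.9]
0.8 [219.3 142.7]
0.9 [216.5 144.9]
```

```bash
python3 - <<'E'
from h import *
np.set_printoptions(precision=1,suppress=True)
a=np.radians(-12.7); e=np.array([np.cos(a),np.sin(a),0]); piv=np.array([536.3,-342.9,157.])
for k in range(14,40,3):
    hit=movel((piv+k*e).tolist(),speed=40,force_limit=20); s=get_state(); f=s["contact_force"]
    print(k,hit,round((s["position"]-piv)@e,1),s["position"][2],f)
    if hit or -f@e>22: break
hold(.15); s=get_state(); print((s["position"]-piv)@e,s["contact_force"],s["time"])
E
```

```text
14 False 10.5 155.58770973931763 [-10.4   2.1   2.9]
17 False 11.9 155.14649881784095 [-13.    1.8   3.6]
20 False 12.4 155.01436102652488 [-18.2   4.4   6.6]
23 False 12.8 154.86144758009 [-24.6   5.   10.4]
12.797466180240214 [-25.    4.7   9.7] 40.8667
```

The force climbs to 25 N with almost no further travel, and the tool sits where I predicted the stop would be. I'll back off, check the lever has returned and the insulators are undisturbed, then hand in.

```bash
python3 - <<'E'
from h import *
np.set_printoptions(precision=1,suppress=True)
a=np.radians(-12.7); e=np.array([np.cos(a),np.sin(a),0]); piv=np.array([536.3,-342.9,157.])
movel((piv-95*e).tolist(),speed=120); movel((piv-95*e+[0,0,80]).tolist(),speed=200)
p=[330,-60,260]; move_to(p,best(p,0)); hold(.8)
t=grab_frame("top"); old=cv2.imread("pics/top0.png")[:,:,::-1]
r=np.s_[180:260,425:500]; d=np.abs(t["frame"][r].astype(int)-old[r]).max(2); print("counter diff px>50:",(d>50).sum())
h=cv2.cvtColor(t["frame"],cv2.COLOR_RGB2HSV); m=cv2.inRange(h,(0,90,40),(18,255,255)); m[:150]=0;m[260:]=0;m[:,:250]=0;m[:,405:]=0
n,_,st,ce=cv2.connectedComponentsWithStats(m)
print([(st[i,4],onz(t,ce[i],40)[:2]-[572.5,-28.5]) for i in range(1,n) if st[i,4]>50])
l=cv2.imread("pics/l_top.png")[:,:,::-1][r]; print("ref diff while pushed:",(np.abs(l.astype(int)-old[r]).max(2)>50).sum(), get_state()["time"])
if (d>50).sum()<60: print(sign_off())
E
```

```text
counter diff px>50: 0
[(np.int32(211), array([  64.1, -110.1])), (np.int32(202), array([ 61.8, 111.4])), (np.int32(203), array([59.3,  0.5])), (np.int32(190), array([-64.3,   0.4])), (np.int32(203), array([ -66.8, -110.6])), (np.int32(198), array([-65. , 112.9]))]
ref diff while pushed: 1953 44.625
the job is handed in; nothing more can be done
None
```

I handed the job in at about 45 s: all six insulators stand in an even 2×3 layer in the tray, and the lever was pushed until the force rose against its stop, then returned to rest. The hand-in gave no verdict.

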